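Index the scanner arm one hole towards the balance

TASK

The barcode scanner sits on a swing arm that is locked by a spring index pin with an upright pull ring. Gently, without pinching or forcing the ring, hook the fingertips through it, lift the pin out of its hole, swing the arm exactly one hole towards the side where the weighing balance stands, and let the pin drop fully into that hole. Swing it neither the wrong way nor past that hole, and leave the balance, mortar, jar and carton where they are.

Things in the scene. Friction and masses are not known exactly. Their poses are not given: they have to be found in the camera images.
- stand: fixed stand: round grey foot 150 mm across, 16 mm high, post, and a fan-shaped steel index plate (radius 120 mm, top 70 mm above the counter) with five holes in a row on a 100 mm radius, 0.35 rad (35 mm) apart. Origin on the counter below the arm's upright hinge axis. Its x axis points to the middle hole, where the pin sits at the start; z is up
- swing_arm (a joint): level arm hinged on the stand. Rad: 0 at the start (middle hole, arm along the stand's x axis), growing counter-clockwise from above (to the stand's +y); next holes at +0.35 and -0.35, then +0.70 and -0.70. Turns easily (under 3 N at the ring) once the pin is out and stays where it is left. Play in a hole about 0.02 rad either way
- index_pin (a joint): steel index pin, 10 mm thick, round tip, sliding upright in the arm 100 mm from the hinge axis (bushing top 100 mm above the counter). Metres: 0 fully seated, grows upward, stop at 0.032; free of the hole from 0.010 and rests at 0.010 on solid plate. Spring pulls it down, 3 N seated, 5.4 N at 0.020; it drops into a hole if within 5 mm of its middle
- pull_ring (a point): centre of the upright steel pull ring on the pin: 6 mm round bar, 56 mm inner, 68 mm outer diameter, centre 163 mm above the counter when seated. The line through the ring is this point's x axis: level, along the arm, away from the hinge; z up. Open from the hinge side; about 65 mm free behind it before the scanner. Rises with the pin, swings with the arm, does not turn on it
- balance: white laboratory balance, 200 mm deep (x) by 170 mm wide, 51 mm high with a round steel pan 120 mm across on top up to 64 mm; fixed, stands to the left or the right of the stand. Origin under its centre
- mortar: white ceramic mortar, 124 mm across, 70 mm high, loose, stands on the other side. Origin under its centre
- jar: black plastic jar, 64 mm across, 95 mm high, loose. Origin under its centre
- carton: small white medicine carton, 40 x 75 x 110 mm high, loose. Origin under its centre
- scanner_head (a point): middle of the black scanner fixed on the arm's outer end, 225 mm from the hinge axis, 108 mm above the counter; x axis along the arm, outwards. Scanner from 170 to 280 mm out, top 150 mm high. The aluminium arm is 34 mm wide, top 88 mm above the counter, with a hinge boss (radius 24 mm, up to 98 mm high with its bolt)

How it is judged (in metres and radians):
On the way, in this order (a step that is already met when the one before it is completed fails the run):
1. the pin is lifted out of the starting hole with the arm still there (value of joint index_pin above 0.0105 m and value of joint swing_arm between -0.06 and 0.06 rad), for 0.1 s.
2. the arm is more than half way to the next hole on the balance's side (((y of balance in the frame of stand above 0 m and value of joint swing_arm above 0.2 rad) or (y of balance in the frame of stand below 0 m and value of joint swing_arm below -0.2 rad))).
At the end, for the whole second after the job is handed in: the arm stands at rest in the next hole on the balance's side (0.35 rad from the start, within 0.04 rad), the pin is seated to within 3 mm, and mortar, jar and carton are within 15 mm of where they stood (((y of balance in the frame of stand above 0 m and value of joint swing_arm between 0.31 and 0.39 rad) or (y of balance in the frame of stand below 0 m and value of joint swing_arm between -0.39 and -0.31 rad)) and value of joint index_pin below 0.003 m and velocity of joint swing_arm between -0.05 and 0.05 rad/s and distance of each of mortar, jar, carton from where it was at the start of the episode below 0.015 m); the robot touches nothing.
It fails at once if the arm is swung past the next hole (more than 0.47 rad from the start) (value of joint swing_arm above 0.47 rad or value of joint swing_arm below -0.47 rad).
It fails at once if the arm is swung away from the balance (more than 0.12 rad) ((y of balance in the frame of stand above 0 m and value of joint swing_arm below -0.12 rad) or (y of balance in the frame of stand below 0 m and value of joint swing_arm above 0.12 rad)).
It fails at once if the ring is pinched or forced (the fingers press on it with more than 35 N) (contact force between the fingers and index_pin above 35 N).
It fails at once if a bystander is lifted, tipped or pushed (15 mm, or 0.3 rad) (distance of any of mortar, jar, carton from where it was at the start of the episode above 0.015 m or angle between any of jar, carton, mortar's own z axis and vertical above 0.3 rad).
It fails at once if the balance is pressed (more than 5 N) (contact force between any of the fingers, the arm and balance above 5 N).
It also fails if it takes over 48 s, if anything falls off the work surface, if the arm or the gripper's body presses on something with over 40 N, if the wrist force passes 120 N, or if a joint passes its speed limit or range.

ROBOT

A 6-joint arm with a two-finger parallel gripper is mounted at the origin on the work surface. World frame = base frame: x ahead of the robot, y to its left, z up, the work surface at z = 0. Lengths are in mm, angles in rad, forces in N, time in s.
With the tool pointing down it reaches from about 350 to 975 mm from the base axis. Payload 4.9 kg.
Tool frame: the origin (TCP) lies on the centre line of the jaws, within the pads' length; the fingertips stand 22 mm ahead of it and the grasp point (between the pads) lies 3 mm ahead of it; z points along the fingers, y is the direction in which the jaws open and shut (so a half turn about z gives the same grasp; the last joint's range is limited). The gripper opens to 85 mm and grips with 20 to 120 N. Pads are 22 mm wide; open, the fingers measure 114 mm over their backs; the gripper's body (76 mm by 85 mm) begins 54 mm behind the grasp point. The pads swing forward as they close: fully open they stand 13 mm farther back than shut.
Start: joints at [-1.339, 0.053, 1.613, -0, 1.476, -0.119], TCP at [214.775, -586.919, 253.304] pointing down, gripper open.
Joint ranges: [-3.01, 3.01], [-1.01, 2.22], [0.06, 2.58], [-1.02, 4.17], [0.09, 2.62], [-3.14, 3.14]. Speed limits (rad/s): [2.57, 2.57, 3.14, 3.14, 3.14, 3.14].

INTERFACE

Orientations are given as a unit quaternion [x, y, z, w].
In Python, from plant import arm, imaging gives the robot as it stands. The module is installed in compiled form; this text tells all that it offers.
- The arm moves only by the tool arm_command, never from a script. Its argument "motion" is a list of rows, each an object of numbers: "x", "y", "z": the shift along the tool's x, y, z in units of 400 mm (1.0 is 400 mm); "rx", "ry", "rz": the turn, a rotation vector about the tool's x, y, z in units of 360 degrees (1.0 is 360 degrees). In form: [{"x": .., "y": .., "z": .., "rx": .., "ry": .., "rz": ..}, ...]. A call has 1 to 8 rows; each row is the pose to reach, as a shift and turn from the pose commanded when the call began, along the tool's axes at that moment, turning the shorter way round; what a row does not reach only later rows make up. A row lasts 1/10 s, in which the tool goes at most 50 mm and 8.59 degrees, less where a joint would pass 70% of its speed; a pose out of reach is approached as far as the arm can. A call with a number of a shift or a turn outside -1 to 1 is refused whole. A call with a gripper value outside its range is refused whole. "jaw" is the gripper command: -1 is shut, 1 is fully open, values between are in proportion, set as the call begins (left out, the last holds). The fingers move at their own pace and stop on an object; "squeeze" is the grip in N (left out, the last holds). Time passes only in rows, so rows that repeat a pose let the fingers close. It gives the time, the measured TCP pose, the force and the opening at its end, in the units of the state.
- arm.observe(): the state, without advancing time (a new reading comes with each control period).
- imaging.snapshot(name): name is "scene" or "side" or "wrist"; returns a dict with "img" (420x560x3 uint8, red, green, blue), "fov_y" (degrees; the focal length in pixels is half the picture's height over the tangent of half this angle, whatever the lens; pixels are square), "cx", "cy" (the principal point, pixels), "origin" and "orientation" of the camera in the world; the wrist camera has in their place "mount" (4x4, takes a point from camera to tool coordinates, whose origin is the TCP and whose axes are the flange's). Camera axes: x right, y down, z forward; pixel columns grow to the right and rows downward; lengths in mm; the calibration is good to about 2 mm. A picture is of the moment at which its call begins: read the wrist's pose just before it. There is no depth.
- arm.finish_job(): hands the job in, once; it reports no verdict.
The state is a dict: "time_s": time; "joint_positions": joint angles; "joint_vel": joint speeds; "effort": joint torques, N m; "tool_pos": TCP position; "tcp_rot": TCP orientation; "force": force on the tool from outside, world axes, zero at the start; "ft_torque": the same for the moment, N m; "width": finger opening in mm.
Only numpy, scipy, OpenCV 4.12 (cv2) and the standard library are available. Lean on these libraries where they do the work, as an engineer would, in place of code of your own. Each camera call takes 0.05 s, during which the arm holds its last target. There are 200 camera calls.

## Working session

There is one attempt and no reset: what is moved stays moved. The work goes in short steps, Python scripts to look and compute and a tool call to move; the robot and the scene stay as the last step left them, time stands still between calls to the robot, and variables do not carry over. Pictures are saved under pics/ and viewed, about 8 in all and at most 12, crops included, and the job is handed in when it is done.

Besides the shell and the picture viewer there is one more tool, called after "Call:" in YAML: its name, and indented under it one key for each argument. arm_command: Moves the arm, as the interface text tells. Shifts and turns lie within -1 to 1; 1 stands for 400 mm of shift or 360 degrees of turn. Its arguments: {"type":"object","properties":{"motion":{"type":"array"},"jaw":{"type":"number"},"squeeze":{"type":"number"}},"required":["motion"]}

```bash
mkdir -p pics
cat > h.py <<'E'
import numpy as np, cv2
from scipy.spatial.transform import Rotation as R
from plant import arm, imaging
def snap(n,f=None):
    s=arm.observe(); d=imaging.snapshot(n)
    if f: cv2.imwrite('pics/'+f,d['img'][:,:,::-1])
    K=210/np.tan(np.radians(d['fov_y'])/2)
    if 'mount' in d:
        T=np.eye(4);T[:3,:3]=R.from_quat(s['tcp_rot']).as_matrix();T[:3,3]=s['tool_pos'];T=T@np.array(d['mount'])
        o,M=T[:3,3],T[:3,:3]
    else:
        o=np.array(d['origin']);q=np.array(d['orientation']);M=R.from_quat(q).as_matrix() if q.size==4 else q.reshape(3,3)
    return d['img'],dict(K=K,cx=d['cx'],cy=d['cy'],o=o,M=M)
def ray(c,u,v):
    r=c['M']@np.array([(u-c['cx'])/c['K'],(v-c['cy'])/c['K'],1]);return r/np.linalg.norm(r)
def plane(c,u,v,z):
    r=ray(c,u,v);return c['o']+r*(z-c['o'][2])/r[2]
def proj(c,p):
    q=c['M'].T@(np.array(p)-c['o']);return np.array([c['cx']+c['K']*q[0]/q[2],c['cy']+c['K']*q[1]/q[2]])
def tri(c1,p1,c2,p2):
    a,b=ray(c1,*p1),ray(c2,*p2);t=np.linalg.lstsq(np.c_[a,-b],c2['o']-c1['o'],rcond=None)[0]
    x,y=c1['o']+t[0]*a,c2['o']+t[1]*b;return (x+y)/2,np.linalg.norm(x-y)
E
python3 - <<'E'
from h import *
import pickle
C={}
for n in('scene','side'):
    im,c=snap(n,n+'0.png');C[n]=c;print(n,c)
pickle.dump(C,open('C.pkl','wb'));print(arm.observe())
a=cv2.imread('pics/scene0.png');b=cv2.imread('pics/side0.png')
E
```

```text
scene {'K': np.float64(537.0133414616661), 'cx': 273.74273800853854, 'cy': 207.16422835299662, 'o': array([1200.18718996,   13.0489673 , 1165.77282177]), 'M': array([[-0.01342473,  0.84806898, -0.52971575],
       [ 0.99990929,  0.0119627 , -0.00618883],
       [ 0.00108827, -0.52975078, -0.84815265]])}
side {'K': np.float64(397.8771502265833), 'cx': 280.45205567500676, 'cy': 207.48481973626085, 'o': array([278.59904772, 605.45176015, 731.47376532]), 'M': array([[-0.90755409, -0.29652463,  0.29735286],
       [-0.41953165,  0.60919037, -0.67296381],
       [ 0.01840584, -0.73549999, -0.67727468]])}
{'time_s': 0.1, 'joint_positions': array([-1.33899423e+00,  5.33044623e-02,  1.61416580e+00, -1.53066042e-05,
        1.47602741e+00, -1.19009687e-01]), 'joint_vel': array([-0.00137211, -0.00163485, -0.00343723, -0.00012318,  0.00159757,
       -0.00062938]), 'effort': array([-2.65000608e-04, -3.94907999e+01, -3.71361637e+01, -1.33101430e-04,
        3.96989679e-03,  6.77328785e-06]), 'tool_pos': array([ 214.65513037, -586.41375492,  252.17204426]), 'tcp_rot': array([ 9.84655214e-01,  1.74508456e-01, -6.12957624e-05, -9.50568537e-04]), 'force': array([0.00938412, 0.8099061 , 0.19061141]), 'ft_torque': array([-0.0466894 ,  0.04991849,  0.03147661]), 'width': 85.19606901677753}
```

View pics/scene0.png

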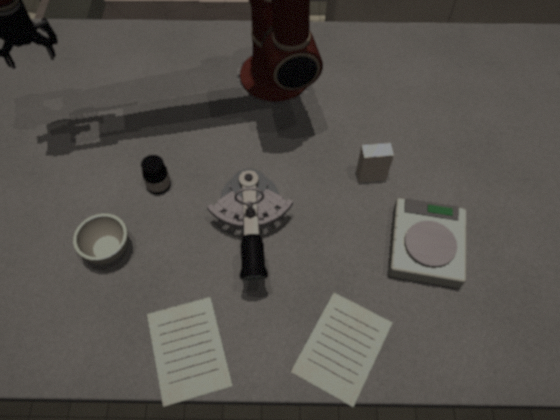

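View pics/side0.png

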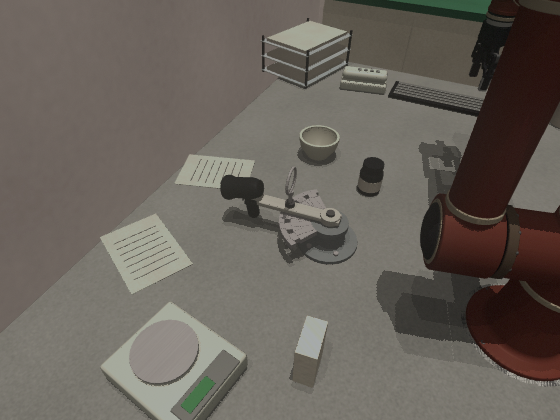

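The scene view shows the stand (hinge boss near 248,178) with its arm pointing down the image (away from the robot). The balance is at (430,243), on world +y, and the mortar and jar are on −y. The side view shows the ring edge-on at (291,181) and the boss at (331,215). Next I enlarge both for pixel picks.

Run:
```python
from h import *
a=cv2.imread('pics/scene0.png')[160:285,200:300];b=cv2.imread('pics/side0.png')[160:260,215:360]
a=cv2.resize(a,None,fx=4,fy=4,interpolation=2);b=cv2.resize(b,None,fx=3,fy=3,interpolation=2)
o=np.zeros((500,840,3),'u1');o[:,:400]=a;o[:300,400:835]=b
o=np.clip(o[:, :800]*1.6,0,255).astype('u1')
cv2.imwrite('pics/z1.png',o)
```

```text
(no output)
```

View pics/z1.png

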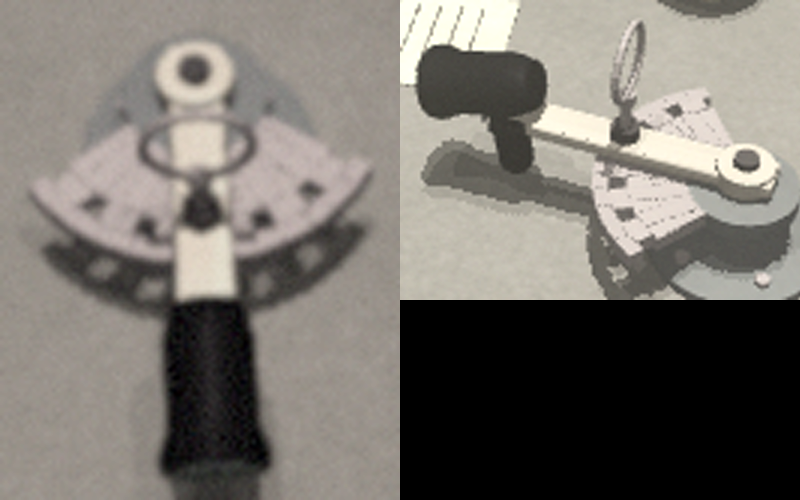

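Run:
```python
from h import *
import pickle
C=pickle.load(open('C.pkl','rb'));a,b=C['scene'],C['side'];np.set_printoptions(precision=1,suppress=True)
h=plane(a,248.5,177.5,98);r=plane(a,249.5,196.2,163)
print('hinge',tri(a,(248.5,177.5),b,(330.3,212.7)),h,plane(b,330.3,212.7,98))
print('ring',tri(a,(249.5,196.2),b,(291.3,180.7)),r)
print('dist',np.linalg.norm((r-h)[:2]),'yaw',np.degrees(np.arctan2(*(r-h)[1::-1])))
s=plane(a,200+213/4,160+466/4,120);print('scanner end',s,np.linalg.norm((s-h)[:2]),np.degrees(np.arctan2(*(s-h)[1::-1])))
print('balance',plane(a,431,243,64),'mortar',plane(a,102,240,40),'jar',plane(a,154,165,95),'carton',plane(a,376,150,110))
im,c=snap('wrist','w0.png');print(c); d=imaging.snapshot('wrist');print(np.array(d['mount']))
```

```text
hinge (array([446.3, -58.4,  96.2]), np.float64(3.5222049784299476)) [449.3 -57.2  98. ] [444.9 -58.5  98. ]
ring (array([544.4, -49.8, 163.2]), np.float64(3.395859845226488)) [545.8 -48.7 163. ]
dist 96.94961208849872 yaw 5.003271829071706
scanner end [721.3 -35.8 120. ] 272.9070641986071 4.493253426094439
balance [605.1 371.6  64. ] mortar [ 595.  -402.6   40. ] jar [ 412.8 -292.3   95. ] carton [369.8 257.1 110. ]
{'K': np.float64(356.18787764847843), 'cx': 278.1890241098354, 'cy': 213.76635317573113, 'o': array([ 277.5, -563.5,  373.3]), 'M': array([[ 0.3, -0.9, -0.2],
       [-0.9, -0.3, -0.1],
       [-0. ,  0.3, -1. ]])}
[[   0.    -1.    -0.3   66.9]
 [   1.     0.     0.    -0.1]
 [  -0.    -0.3    1.  -121.1]
 [   0.     0.     0.     1. ]]
```

```bash
cat >> h.py <<'E'
def rot(p,yaw):  # pitch below horizontal, yaw, deg; tool x upward
    p,y=np.radians([p,yaw]);u=np.array([np.cos(y),np.sin(y),0])
    z=np.cos(p)*u-np.array([0,0,np.sin(p)]);x=np.sin(p)*u+np.array([0,0,np.cos(p)])
    return R.from_matrix(np.c_[x,np.cross(z,x),z])
def rel(pos,Rt,base=None):
    s=arm.observe();b,Rb=(s['tool_pos'],R.from_quat(s['tcp_rot'])) if base is None else base
    sh=Rb.inv().apply(np.array(pos)-b)/400;tu=(Rb.inv()*Rt).as_rotvec()/(2*np.pi)
    print(dict(zip(['x','y','z','rx','ry','rz'],[float(v) for v in np.r_[sh,tu].round(4)])))
E
python3 - <<'E'
from h import *
rel([380,-300,330],rot(80,4.7))
E
```

```text
{'x': 0.6343, 'y': -0.531, 'z': -0.1929, 'rx': -0.0039, 'ry': 0.0276, 'rz': 0.0426}
```

Call:
arm_command:
  motion:
    - {"x": 0.05,"y": -0.04,"z": -0.12}
    - {"x": 0.634,"y": -0.531,"z": -0.193,"rx": -0.004,"ry": 0.028,"rz": 0.043}
    - {"x": 0.634,"y": -0.531,"z": -0.193,"rx": -0.004,"ry": 0.028,"rz": 0.043}
    - {"x": 0.634,"y": -0.531,"z": -0.193,"rx": -0.004,"ry": 0.028,"rz": 0.043}
    - {"x": 0.634,"y": -0.531,"z": -0.193,"rx": -0.004,"ry": 0.028,"rz": 0.043}
    - {"x": 0.634,"y": -0.531,"z": -0.193,"rx": -0.004,"ry": 0.028,"rz": 0.043}
    - {"x": 0.634,"y": -0.531,"z": -0.193,"rx": -0.004,"ry": 0.028,"rz": 0.043}
    - {"x": 0.634,"y": -0.531,"z": -0.193,"rx": -0.004,"ry": 0.028,"rz": 0.043}
  jaw: -1
  squeeze: 20

```text
$.motion[0]: bad value
```

Run:
```python
from h import *
s=arm.observe();print(s['time_s'],s['tool_pos'],s['joint_positions'],s['width'],s['force'])
rel([440,-58,300],rot(55,4.7))
```

```text
0.2 [ 214.68885136 -586.57975623  252.53711385] [-1.33899226e+00  5.31122848e-02  1.61375422e+00 -4.08207215e-05
  1.47601626e+00 -1.18988866e-01] 85.33201856928102 [ 0.27475568 -0.69768582  0.28359607]
{'x': 0.9831, 'y': -1.0476, 'z': -0.1172, 'rx': -0.0133, 'ry': 0.0966, 'rz': 0.0414}
```

All six keys are needed in every row.

Call:
arm_command:
  motion:
    - {"x": 0.05,"y": -0.04,"z": -0.12,"rx": 0,"ry": 0,"rz": 0}
    - {"x": 0.634,"y": -0.531,"z": -0.193,"rx": -0.004,"ry": 0.028,"rz": 0.043}
    - {"x": 0.634,"y": -0.531,"z": -0.193,"rx": -0.004,"ry": 0.028,"rz": 0.043}
    - {"x": 0.634,"y": -0.531,"z": -0.193,"rx": -0.004,"ry": 0.028,"rz": 0.043}
    - {"x": 0.634,"y": -0.531,"z": -0.193,"rx": -0.004,"ry": 0.028,"rz": 0.043}
    - {"x": 0.634,"y": -0.531,"z": -0.193,"rx": -0.004,"ry": 0.028,"rz": 0.043}
    - {"x": 0.634,"y": -0.531,"z": -0.193,"rx": -0.004,"ry": 0.028,"rz": 0.043}
    - {"x": 0.634,"y": -0.531,"z": -0.193,"rx": -0.004,"ry": 0.028,"rz": 0.043}
  jaw: -1
  squeeze: 20

```text
time_s: 1.0
tool_pos: [381.7, -296.8, 331.7]
tcp_rot: [0.995, 0.043, 0.089, -0.003]
force: [-2.0, -0.9, 0.7]
width: -0.2
```

Run:
```python
from h import *
s=arm.observe();print(s['time_s'],s['tool_pos'],s['joint_positions'],s['width'],s['force'])
rel([440,-58,300],rot(55,4.7))
```

```text
1.0 [ 381.69000702 -296.78674689  331.67499805] [-0.89477867 -0.41397041  1.89937802  0.14753864  1.55405793  0.59568314] -0.1714184872858433 [-1.99790428 -0.94029657  0.72512609]
{'x': 0.179, 'y': -0.5826, 'z': 0.1117, 'rx': 0.0001, 'ry': 0.0687, 'rz': 0.0006}
```

Call:
arm_command:
  motion:
    - {"x": 0.18,"y": -0.583,"z": 0.11,"rx": 0,"ry": 0.069,"rz": 0}
    - {"x": 0.18,"y": -0.583,"z": 0.11,"rx": 0,"ry": 0.069,"rz": 0}
    - {"x": 0.18,"y": -0.583,"z": 0.11,"rx": 0,"ry": 0.069,"rz": 0}
    - {"x": 0.18,"y": -0.583,"z": 0.11,"rx": 0,"ry": 0.069,"rz": 0}
    - {"x": 0.18,"y": -0.583,"z": 0.11,"rx": 0,"ry": 0.069,"rz": 0}
    - {"x": 0.18,"y": -0.583,"z": 0.11,"rx": 0,"ry": 0.069,"rz": 0}
    - {"x": 0.18,"y": -0.583,"z": 0.11,"rx": 0,"ry": 0.069,"rz": 0}

```text
time_s: 1.7
tool_pos: [439.8, -60.1, 299.4]
tcp_rot: [0.953, 0.04, 0.3, -0.012]
force: [0.4, -0.4, -0.2]
width: 0.2
```

Run:
```python
from h import *
s=arm.observe();print(s['time_s'],s['tool_pos'],s['joint_positions'],s['force'])
print(R.from_quat(s['tcp_rot']).as_matrix()[:,2])
rel([455,-57,260],rot(40,4.7))
```

```text
1.7 [439.75985771 -60.13860702 299.36528662] [-0.49034522 -0.86739892  2.28808663  0.33793588  1.20896378  0.95843318] [ 0.44110571 -0.42981468 -0.20607649]
[ 0.57119367  0.04656763 -0.81949329]
{'x': -0.0247, 'y': -0.0048, 'z': 0.1028, 'rx': 0.0, 'ry': 0.0418, 'rz': 0.0005}
```

Call:
arm_command:
  motion:
    - {"x": -0.025,"y": -0.005,"z": 0.103,"rx": 0,"ry": 0.042,"rz": 0}
    - {"x": -0.025,"y": -0.005,"z": 0.103,"rx": 0,"ry": 0.042,"rz": 0}
    - {"x": -0.025,"y": -0.005,"z": 0.103,"rx": 0,"ry": 0.042,"rz": 0}
    - {"x": -0.025,"y": -0.005,"z": 0.103,"rx": 0,"ry": 0.042,"rz": 0}

```text
time_s: 2.1
tool_pos: [454.9, -60.8, 261.3]
tcp_rot: [0.905, 0.034, 0.423, -0.015]
force: [0.4, -0.1, 1.8]
width: -0.2
```

Run:
```python
from h import *
s=arm.observe();print(s['time_s'],s['tool_pos'],s['joint_positions'],s['force'])
print(R.from_quat(s['tcp_rot']).as_matrix()[:,2])
snap('wrist','w1.png')
```

```text
2.1 [454.89444954 -60.78854771 261.28619788] [-0.56358956 -0.99481823  2.48088049  0.58300721  0.97614079  0.77091226] [ 0.35685333 -0.0622062   1.75321156]
[ 0.76497843  0.05602778 -0.64161428]
```

View pics/w1.png

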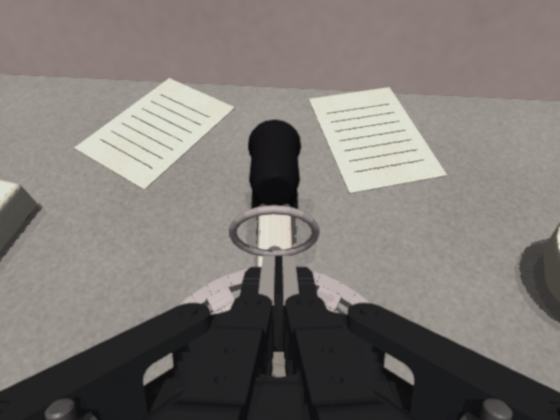

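Run:
```python
from h import *
im,c=snap('wrist');s=arm.observe();Rt=R.from_quat(s['tcp_rot'])
for z in(35,22,10,0,-10,-20,-35):
    p=[proj(c,s['tool_pos']+Rt.apply([x,20,z])).round(0) for x in(0,11)];print(z,*p)
C=plane(c,274,229,163);print(C,'z if at x=545:',c['o']+ray(c,274,229)*(545-c['o'][0])/ray(c,274,229)[0])
g=im[200:262,222:328];g=cv2.resize(g,None,fx=1,fy=1)
for p in [(545,-49.5,163),(545,-49.5,197),(545,-49.5,129),(447,-58,98)]: print(p,proj(c,p).round(1))
b=imaging
im2=cv2.resize(im[195:345,180:380],None,fx=4,fy=4,interpolation=2)[:,:,::-1];cv2.imwrite('pics/w2.png',np.clip(im2*1.5,0,255))
```

```text
35 [320. 262.] [321. 240.]
22 [324. 274.] [324. 251.]
10 [327. 287.] [328. 262.]
0 [331. 299.] [332. 273.]
-10 [335. 314.] [336. 285.]
-20 [340. 330.] [341. 300.]
-35 [349. 361.] [351. 327.]
[550.50357445 -50.29143586 163.        ] z if at x=545: [545.         -50.8034151  171.70817793]
(545, -49.5, 163) [272.3 235.1]
(545, -49.5, 197) [271.8 208.7]
(545, -49.5, 129) [272.7 256.5]
(447, -58, 98) [273.3 393.7][ WARN:0@1.536] global loadsave.cpp:1063 imwrite_ Unsupported depth image for selected encoder is fallbacked to CV_8U.
```

View pics/w2.png

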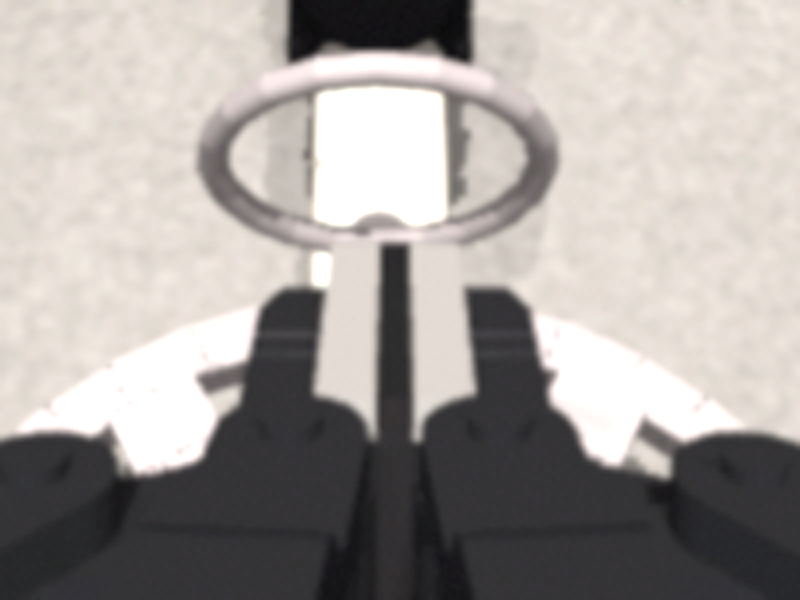

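The wrist view puts the ring ellipse at (274,232), 1–2 px from the two-camera prediction. So the ring is at about (545,−50.5,163), and the closed fingers (29 mm wide over their last ~35 mm) fit through it. I will align, then insert along the tool axis.

Run:
```python
from h import *
s=arm.observe();print(s['tool_pos'])
Rt=rot(40,4.7);z=Rt.apply([0,0,1]);r=np.array([545,-50.5,163])
for d in(60,25,5): rel(r-d*z,Rt)
```

```text
[455.71331682 -60.15647629 263.70077378]
{'x': -0.0493, 'y': -0.0069, 'z': 0.1835, 'rx': 0.001, 'ry': -0.0006, 'rz': -0.0}
{'x': -0.0497, 'y': -0.0074, 'z': 0.271, 'rx': 0.001, 'ry': -0.0006, 'rz': -0.0}
{'x': -0.0499, 'y': -0.0077, 'z': 0.321, 'rx': 0.001, 'ry': -0.0006, 'rz': -0.0}
```

Call:
arm_command:
  motion:
    - {"x": -0.05,"y": -0.007,"z": 0.08,"rx": 0.001,"ry": 0,"rz": 0}
    - {"x": -0.05,"y": -0.007,"z": 0.17,"rx": 0.001,"ry": 0,"rz": 0}
    - {"x": -0.05,"y": -0.007,"z": 0.17,"rx": 0.001,"ry": 0,"rz": 0}
    - {"x": -0.05,"y": -0.007,"z": 0.17,"rx": 0.001,"ry": 0,"rz": 0}
    - {"x": -0.05,"y": -0.007,"z": 0.17,"rx": 0.001,"ry": 0,"rz": 0}

```text
time_s: 2.7
tool_pos: [495.1, -53.3, 204.9]
tcp_rot: [0.904, 0.038, 0.425, -0.018]
force: [-0.7, 0.9, -0.5]
width: -0.1
```

Run:
```python
from h import *
im,c=snap('wrist');s=arm.observe();print(s['time_s'],s['tool_pos'],s['joint_positions'],s['force'])
Rt=rot(40,4.7);z=Rt.apply([0,0,1]);r=np.array([545,-50.5,163])
print('ring in tool',R.from_quat(s['tcp_rot']).inv().apply(r-s['tool_pos']))
for d in(25,5): rel(r-d*z,Rt)
print(proj(c,r),proj(c,r+[0,0,34]),proj(c,r-[0,0,34]))
side,_=snap('side')
A=np.clip(im[100:350,130:430]*1.5,0,255).astype('u1');B=cv2.resize(side[150:260,220:380],None,fx=3,fy=3,interpolation=2)
A=cv2.resize(A,None,fx=1.3,fy=1.3);o=np.zeros((330,880,3),'u1');o[:A.shape[0],:390]=A;o[:,392:872]=B
cv2.imwrite('pics/a1.png',cv2.resize(o,(800,300))[:,:,::-1])
```

```text
2.75 [494.94665254 -53.33903381 205.25432947] [-0.47669235 -0.76589998  2.47012058  0.64487848  0.75003127  0.68656704] [0.53367452 0.50585156 0.16358221]
ring in tool [-0.6279329   1.36524935 65.54821018]
{'x': -0.0011, 'y': 0.0033, 'z': 0.1014, 'rx': -0.0002, 'ry': -0.0011, 'rz': 0.0003}
{'x': -0.0015, 'y': 0.0034, 'z': 0.1514, 'rx': -0.0002, 'ry': -0.0011, 'rz': 0.0003}
[281.02665208 242.61804254] [281.48838877 206.36234246] [280.67909353 269.90844096]
```

View pics/a1.png

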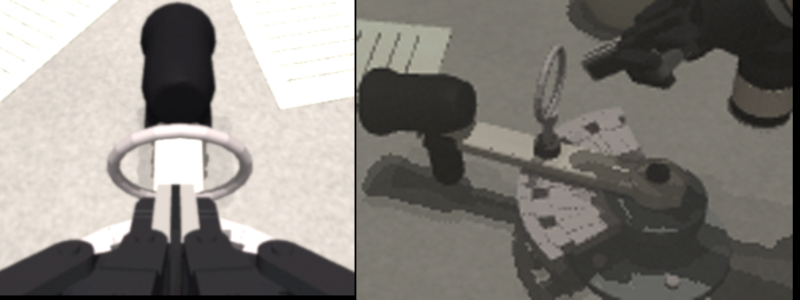

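The fingertips line up with the ring: centre at u≈282 against 281 predicted, top at row 206 as predicted. Inserting slowly.

Call:
arm_command:
  motion:
    - {"x": -0.001,"y": 0.004,"z": 0.03,"rx": 0,"ry": -0.001,"rz": 0}
    - {"x": -0.001,"y": 0.004,"z": 0.06,"rx": 0,"ry": -0.001,"rz": 0}
    - {"x": -0.001,"y": 0.004,"z": 0.09,"rx": 0,"ry": -0.001,"rz": 0}
    - {"x": -0.001,"y": 0.004,"z": 0.12,"rx": 0,"ry": -0.001,"rz": 0}
    - {"x": -0.001,"y": 0.004,"z": 0.15,"rx": 0,"ry": -0.001,"rz": 0}
    - {"x": -0.001,"y": 0.004,"z": 0.15,"rx": 0,"ry": -0.001,"rz": 0}

```text
time_s: 3.4
tool_pos: [540.2, -50.4, 163.9]
tcp_rot: [0.906, 0.038, 0.421, -0.019]
force: [-0.3, 0.2, 0.4]
width: 0.2
```

```bash
cat > look.py <<'E'
from h import *
import sys
im,c=snap('wrist');side,_=snap('side');s=arm.observe();print(s['time_s'],s['tool_pos'],s['joint_positions'],s['force'])
print('ring in tool',R.from_quat(s['tcp_rot']).inv().apply(np.array([545,-50.5,163])-s['tool_pos']))
A=cv2.resize(np.clip(im[100:330,130:430]*1.5,0,255).astype('u1'),(400,306));B=cv2.resize(side[150:260,230:370],(400,314),interpolation=2)
o=np.zeros((314,800,3),'u1');o[:306,:400]=A;o[:,400:]=B
cv2.imwrite('pics/'+sys.argv[1],o[:,:,::-1])
E
python3 look.py a2.png
python3 - <<'E'
from h import *
s=arm.observe();Rt=rot(40,4.7)
for d in (8,26): rel(s['tool_pos']+[0,0,d],R.from_quat(s['tcp_rot']))
E
```

```text
3.5 [539.95239807 -50.48473782 164.29210142] [-0.40702828 -0.5091067   2.39530439  0.73136593  0.57270225  0.59356616] [-0.50957027  0.28433025  0.6568669 ]
ring in tool [2.25102986 0.44347177 4.6780596 ]
{'x': 0.0153, 'y': -0.0, 'z': -0.0129, 'rx': 0.0, 'ry': 0.0, 'rz': 0.0}
{'x': 0.0497, 'y': -0.0001, 'z': -0.0419, 'rx': 0.0, 'ry': 0.0, 'rz': 0.0}
```

View pics/a2.png

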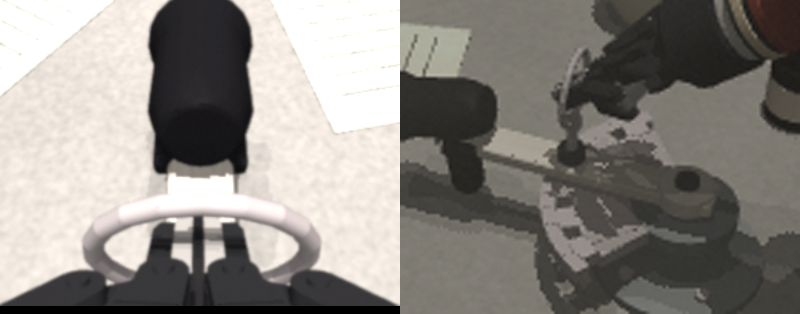

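The fingertips are through the ring with no contact force. Lifting in small steps.

Call:
arm_command:
  motion:
    - {"x": 0.008,"y": 0,"z": -0.006,"rx": 0,"ry": 0,"rz": 0}
    - {"x": 0.015,"y": 0,"z": -0.013,"rx": 0,"ry": 0,"rz": 0}
    - {"x": 0.021,"y": 0,"z": -0.018,"rx": 0,"ry": 0,"rz": 0}
    - {"x": 0.027,"y": 0,"z": -0.0225,"rx": 0,"ry": 0,"rz": 0}
    - {"x": 0.027,"y": 0,"z": -0.0225,"rx": 0,"ry": 0,"rz": 0}

```text
time_s: 4.0
tool_pos: [540.1, -50.4, 177.5]
tcp_rot: [0.906, 0.038, 0.421, -0.019]
force: [0.3, 0.3, -0.9]
width: -0.0
```

Call:
arm_command:
  motion:
    - {"x": 0.0075,"y": 0,"z": -0.0063,"rx": 0,"ry": 0,"rz": 0}
    - {"x": 0.0115,"y": 0,"z": -0.0096,"rx": 0,"ry": 0,"rz": 0}
    - {"x": 0.0115,"y": 0,"z": -0.0096,"rx": 0,"ry": 0,"rz": 0}

```text
time_s: 4.3
tool_pos: [539.2, -49.9, 181.1]
tcp_rot: [0.907, 0.038, 0.419, -0.019]
force: [-1.3, -0.5, -3.7]
width: 0.3
```

```bash
python3 look.py a3.png; sleep 0; python3 -c "
from h import *
for i in range(4): snap('wrist');print(arm.observe()['force'])"
```

```text
4.4 [539.18964401 -49.94095136 180.99979027] [-0.40650073 -0.54092137  2.38313472  0.68312671  0.61007119  0.65120944] [-1.02886763 -0.44887998 -4.22711931]
ring in tool [-9.98906954  1.11677563 16.03235865]
[-1.87859288 -0.27124823 -2.89997112]
[-2.11470018  0.02205224 -3.47782698]
[-1.01994483 -0.39750198 -4.16111844]
[-2.90446069 -0.12242648 -3.66606477]
```

View pics/a3.png

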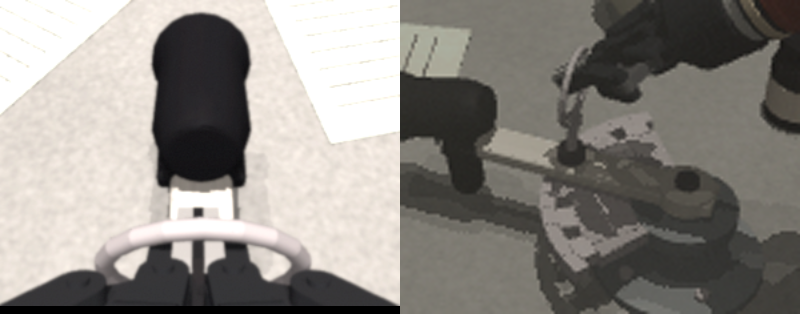

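Contact has just been made: about 3.7 N down, matching the seated spring force, at TCP z≈181. Lifting another ~18 mm.

Call:
arm_command:
  motion:
    - {"x": 0.008,"y": 0,"z": -0.006,"rx": 0,"ry": 0,"rz": 0}
    - {"x": 0.016,"y": 0,"z": -0.013,"rx": 0,"ry": 0,"rz": 0}
    - {"x": 0.024,"y": 0,"z": -0.02,"rx": 0,"ry": 0,"rz": 0}
    - {"x": 0.032,"y": 0,"z": -0.026,"rx": 0,"ry": 0,"rz": 0}
    - {"x": 0.032,"y": 0,"z": -0.026,"rx": 0,"ry": 0,"rz": 0}

```text
time_s: 5.1
tool_pos: [539.8, -50.0, 198.8]
tcp_rot: [0.907, 0.038, 0.42, -0.019]
force: [-6.9, -0.8, -5.7]
width: -0.2
```

```bash
python3 look.py a4.png;python3 -c "
from h import *
for i in range(3): snap('wrist');s=arm.observe();print(s['force'],s['tool_pos'])"
```

```text
5.2 [539.65538249 -50.00964641 198.26288466] [-0.40618139 -0.56727875  2.3688079   0.64868118  0.64141744  0.6933743 ] [-4.5285994  -1.06539837 -6.17984828]
ring in tool [-23.45265418   1.05270576  26.85407306]
[-5.56283728 -0.0998522  -5.6290263 ] [539.67121654 -50.04981353 198.25380559]
[-4.13062751 -1.41201808 -5.91094743] [539.66637541 -50.03302382 198.21558694]
[-6.41532555  0.28302151 -5.36877123] [539.6640312  -50.0298675  198.20877515]
```

View pics/a4.png

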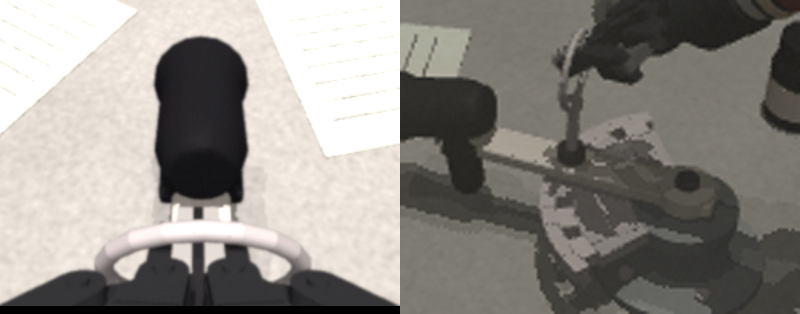

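The pin is up ~17 mm, with the ring raised with the fingers and −5.7 N, which matches the spring. Now computing the swing about the hinge.

Run:
```python
from h import *
s=arm.observe();p=s['tool_pos'];Q=R.from_quat(s['tcp_rot']);h=np.array([445.5,-58.5,p[2]])
for d in np.arange(2.5,20.1,2.5):
    W=R.from_euler('z',d,degrees=True); rel(h+W.apply(p-h),W*Q)
```

```text
{'x': -0.0002, 'y': -0.0103, 'z': -0.0002, 'rx': 0.0053, 'ry': -0.0, 'rz': -0.0045}
{'x': -0.0007, 'y': -0.0206, 'z': -0.0007, 'rx': 0.0106, 'ry': -0.0, 'rz': -0.009}
{'x': -0.0015, 'y': -0.0308, 'z': -0.0016, 'rx': 0.0159, 'ry': -0.0001, 'rz': -0.0135}
{'x': -0.0025, 'y': -0.041, 'z': -0.0028, 'rx': 0.0212, 'ry': -0.0001, 'rz': -0.018}
{'x': -0.0039, 'y': -0.0511, 'z': -0.0043, 'rx': 0.0265, 'ry': -0.0001, 'rz': -0.0225}
{'x': -0.0055, 'y': -0.0611, 'z': -0.0062, 'rx': 0.0318, 'ry': -0.0001, 'rz': -0.027}
{'x': -0.0075, 'y': -0.071, 'z': -0.0084, 'rx': 0.037, 'ry': -0.0002, 'rz': -0.0315}
{'x': -0.0097, 'y': -0.0808, 'z': -0.011, 'rx': 0.0423, 'ry': -0.0002, 'rz': -0.036}
```

Call:
arm_command:
  motion:
    - {"x": 0,"y": -0.0103,"z": 0,"rx": 0.0053,"ry": 0,"rz": -0.0045}
    - {"x": -0.0007,"y": -0.0206,"z": -0.0007,"rx": 0.0106,"ry": 0,"rz": -0.009}
    - {"x": -0.0015,"y": -0.0308,"z": -0.0016,"rx": 0.0159,"ry": 0,"rz": -0.0135}
    - {"x": -0.0025,"y": -0.041,"z": -0.0028,"rx": 0.0212,"ry": 0,"rz": -0.018}
    - {"x": -0.0039,"y": -0.0511,"z": -0.0043,"rx": 0.0265,"ry": 0,"rz": -0.0225}
    - {"x": -0.0055,"y": -0.0611,"z": -0.0062,"rx": 0.0318,"ry": 0,"rz": -0.027}
    - {"x": -0.0075,"y": -0.071,"z": -0.0084,"rx": 0.037,"ry": 0,"rz": -0.0315}
    - {"x": -0.0075,"y": -0.071,"z": -0.0084,"rx": 0.037,"ry": 0,"rz": -0.0315}

```text
time_s: 6.15
tool_pos: [533.0, -23.0, 198.3]
tcp_rot: [0.89, 0.176, 0.412, -0.082]
force: [-6.3, -1.6, -6.2]
width: 0.2
```

```bash
cat > ang.py <<'E'
from h import *
import sys
# scanner far end: dark blob around the arm's outer end, scene camera
im,c=snap('scene');s=arm.observe();cv2.imwrite('pics/'+sys.argv[1],im[:,:,::-1])
m=(im.max(2)<45).astype('u1')
def blob(im):
    m=((im.max(2)<45)*255).astype('u1');m[:225]=0;m[300:]=0;m[:,:215]=0;m[:,340:]=0
    n,l,st,ce=cv2.connectedComponentsWithStats(m);k=1+np.argmax(st[1:,4]);return ce[k],st[k,4]
h=np.array([445.5,-58.5])
for I in(cv2.imread('pics/scene0.png'),im):
    ce,a=blob(I);p=plane(c,*ce,125);print(ce,a,p,np.hypot(*(p[:2]-h)),np.degrees(np.arctan2(*(p[:2]-h)[::-1])))
y=np.degrees(np.arctan2(*(s['tool_pos'][:2]-h)[::-1]));print('tcp az',y,s['tool_pos'],s['force'],s['time_s'])
E
python3 ang.py s1.png
```

```text
[254.23606332 261.72057811] 1453 [688.95580341 -34.59824518 125.        ] 244.6262906884503 5.607157232569235
[274.14559617 252.48112642] 1669 [666.12521719   7.88596602 125.        ] 230.396577547541 16.746502410867382
tcp az 22.08378438340087 [533.0088106  -22.99520342 198.33008742] [-5.83929062 -1.74200641 -7.14106781] 6.2
```

Run:
```python
from h import *
a=cv2.imread('pics/s1.png')[120:300,180:360];a=np.clip(cv2.resize(a,(600,600),interpolation=2)*1.6,0,255);cv2.imwrite('pics/s1z.png',a.astype('u1'))
```

```text
(no output)
```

View pics/s1z.png

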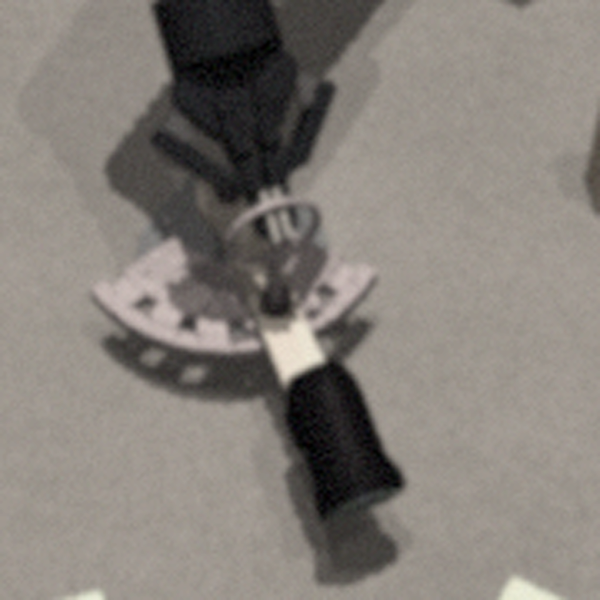

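The arm has swung toward the balance. In the image the scanner's far end is at (290.1,270.3) and the bushing top at about (262.5,208.5).

Run:
```python
from h import *
import pickle
c=pickle.load(open('C.pkl','rb'))['scene'];h=np.array([447,-58])
for a,b,z in[((253.25,276.5),(290.1,270.3),120),((251,211),(262.5,208.5),100)]:
    for q in(a,b):
        p=plane(c,*q,z);print(q,p,np.hypot(*(p[:2]-h)),np.degrees(np.arctan2(*(p[:2]-h)[::-1])))
```

```text
(253.25, 276.5) [721.32947442 -35.78467719 120.        ] 275.2275078927831 4.629734996020531
(290.1, 270.3) [705.76785974  42.54115232 120.        ] 277.61363176723523 21.23304113523469
(251, 211) [545.83734184 -47.55866582 100.        ] 99.38733118826819 6.03045019228104
(262.5, 208.5) [538.60578881 -20.9416891  100.        ] 98.81770565221798 22.025358154790766
```

Run:
```python
from h import *
s=arm.observe();p=s['tool_pos'];Q=R.from_quat(s['tcp_rot']);h=np.array([445.5,-58.5,p[2]])
W=R.from_euler('z',3.4,degrees=True)
for dz in(0,-9,-18,-34): rel(h+W.apply(p-h)+[0,0,dz],W*Q)
```

```text
{'x': -0.0002, 'y': -0.014, 'z': -0.0003, 'rx': 0.0072, 'ry': -0.0, 'rz': -0.0061}
{'x': -0.0174, 'y': -0.014, 'z': 0.0143, 'rx': 0.0072, 'ry': -0.0, 'rz': -0.0061}
{'x': -0.0345, 'y': -0.014, 'z': 0.0289, 'rx': 0.0072, 'ry': -0.0, 'rz': -0.0061}
{'x': -0.065, 'y': -0.014, 'z': 0.0547, 'rx': 0.0072, 'ry': -0.0, 'rz': -0.0061}
```

Call:
arm_command:
  motion:
    - {"x": 0,"y": -0.007,"z": 0,"rx": 0.0036,"ry": 0,"rz": -0.003}
    - {"x": 0,"y": -0.014,"z": 0,"rx": 0.0072,"ry": 0,"rz": -0.0061}
    - {"x": 0,"y": -0.014,"z": 0,"rx": 0.0072,"ry": 0,"rz": -0.0061}
    - {"x": -0.009,"y": -0.014,"z": 0.007,"rx": 0.0072,"ry": 0,"rz": -0.0061}
    - {"x": -0.0174,"y": -0.014,"z": 0.0143,"rx": 0.0072,"ry": 0,"rz": -0.0061}
    - {"x": -0.026,"y": -0.014,"z": 0.0215,"rx": 0.0072,"ry": 0,"rz": -0.0061}
    - {"x": -0.0345,"y": -0.014,"z": 0.0289,"rx": 0.0072,"ry": 0,"rz": -0.0061}
    - {"x": -0.0345,"y": -0.014,"z": 0.0289,"rx": 0.0072,"ry": 0,"rz": -0.0061}

```text
time_s: 7.0
tool_pos: [531.0, -18.0, 180.4]
tcp_rot: [0.885, 0.202, 0.41, -0.093]
force: [-6.5, -3.1, -4.3]
width: 0.2
```

```bash
python3 look.py a5.png >/dev/null
python3 - <<'E'
from h import *
for i in range(4):
    snap('wrist');s=arm.observe();print(s['force'],s['tool_pos'])
im,c=snap('scene','s2.png')
a=cv2.imread('pics/s2.png')[120:300,180:360];a=np.clip(cv2.resize(a,(480,480),interpolation=2)*1.6,0,255)
b=cv2.imread('pics/a5.png');o=np.zeros((794,800,3),'u1');o[:314]=b;o[314:,:480]=a;
d,_=snap('side');cv2.imwrite('pics/c5.png',o[:600] if 0 else cv2.resize(o,(604,600)))
E
```

```text
[-7.225721   -3.02589409 -4.37131984] [531.09522719 -17.97526723 180.98231692]
[-8.17455953 -3.47822032 -4.68005952] [531.08693794 -17.99133082 180.99176691]
[-7.48310329 -2.73648177 -3.95441014] [531.10539523 -18.0018439  181.0547791 ]
[-7.31537196 -1.70728533 -3.57122795] [531.10083798 -17.99287791 181.03991979]
```

View pics/c5.png

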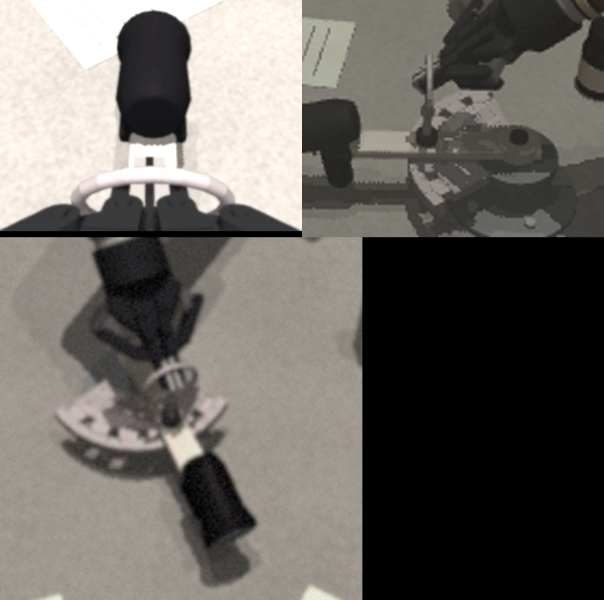

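The arm is about one hole over and the fingers are still in light contact. Lowering further to free the ring.

Call:
arm_command:
  motion:
    - {"x": -0.008,"y": 0,"z": 0.0065,"rx": 0,"ry": 0,"rz": 0}
    - {"x": -0.015,"y": 0,"z": 0.0125,"rx": 0,"ry": 0,"rz": 0}
    - {"x": -0.022,"y": 0,"z": 0.0185,"rx": 0,"ry": 0,"rz": 0}
    - {"x": -0.028,"y": 0,"z": 0.0235,"rx": 0,"ry": 0,"rz": 0}
    - {"x": -0.028,"y": 0,"z": 0.0235,"rx": 0,"ry": 0,"rz": 0}

```text
time_s: 7.9
tool_pos: [531.3, -17.2, 166.5]
tcp_rot: [0.884, 0.202, 0.411, -0.094]
force: [-0.0, -0.4, 0.0]
width: -0.1
```

Run:
```python
from h import *
for i in range(3):
    im,c=snap('wrist');s=arm.observe();print(s['force'],s['tool_pos'],s['time_s'])
h=np.array([446.,-58.2]);
def P(az,r,z): return [h[0]+r*np.cos(np.radians(az)),h[1]+r*np.sin(np.radians(az)),z]
for az in(23.7,24.7,25.7):
  for pin in(0,10): print(az,pin,proj(c,P(az,100,163+pin)).round(1),'top',proj(c,P(az,100,197+pin)).round(1))
# ring bright outline
g=im.min(2).astype(int);print('img cols/rows of bright ring')
cv2.imwrite('pics/w6.png',im[:,:,::-1])
S,cs=snap('side');print([proj(cs,P(24.7,100,197+q)).round(1) for q in(0,10)])
a=np.clip(cv2.resize(im[150:310,150:420],None,fx=2.2,fy=2.2)*1.2,0,255).astype('u1');b=cv2.resize(S[150:240,240:330],(400,400),interpolation=2)
b=np.clip(b*1.4,0,255).astype('u1');print(a.shape)
o=np.zeros((400,1000,3),'u1');o[:352,:594]=a;o[:,600:]=b;cv2.imwrite('pics/c6.png',cv2.resize(o,(800,320))[:,:,::-1])
```

```text
[-0.12780529  0.3954638  -0.52107075] [531.31702776 -17.21445275 166.59516528] 7.95
[0.47867186 0.41735123 0.24452737] [531.29920771 -17.21015762 166.63007962] 8.0
[ 0.88187272 -0.41659094  0.49327649] [531.25763442 -17.20612235 166.61162703] 8.05
23.7 0 [287.2 291.4] top [289.3 249.7]
23.7 10 [287.7 281. ] top [290.1 233.2]
24.7 0 [282.8 291.3] top [283.8 249.6]
24.7 10 [283.  280.9] top [284.2 233.1]
25.7 0 [278.3 291.3] top [278.2 249.6]
25.7 10 [278.3 280.9] top [278.2 233. ]
img cols/rows of bright ring
[array([288.2, 178.6]), array([288.3, 174.9])]
(352, 594, 3)
```

View pics/c6.png

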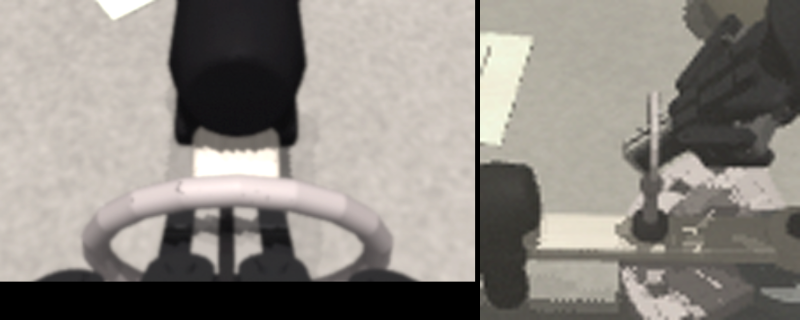

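Contact force is zero. The ring top is at row 251 in the wrist view (249.6 predicted if seated, 233 if resting on the plate), and the column gives azimuth ≈24.4°, so the pin looks seated. Withdrawing straight back.

Call:
arm_command:
  motion:
    - {"x": 0,"y": 0.003,"z": -0.02,"rx": 0,"ry": 0,"rz": 0}
    - {"x": 0,"y": 0.003,"z": -0.05,"rx": 0,"ry": 0,"rz": 0}
    - {"x": 0,"y": 0.003,"z": -0.08,"rx": 0,"ry": 0,"rz": 0}
    - {"x": 0,"y": 0.003,"z": -0.11,"rx": 0,"ry": 0,"rz": 0}
    - {"x": 0,"y": 0.003,"z": -0.15,"rx": 0,"ry": 0,"rz": 0}
    - {"x": 0,"y": 0.003,"z": -0.19,"rx": 0,"ry": 0,"rz": 0}
    - {"x": 0,"y": 0.003,"z": -0.19,"rx": 0,"ry": 0,"rz": 0}

```text
time_s: 8.8
tool_pos: [479.4, -44.8, 217.7]
tcp_rot: [0.884, 0.201, 0.412, -0.093]
force: [0.6, -0.4, 0.0]
width: 0.3
```

Run:
```python
from h import *
s=arm.observe();print(s['force'],s['tool_pos'],s['time_s'],s['joint_positions'])
rel(s['tool_pos']+[0,0,90],R.from_quat(s['tcp_rot']))
im,c=snap('wrist')
h=np.array([446.,-58.2])
def P(az,r,z): return [h[0]+r*np.cos(np.radians(az)),h[1]+r*np.sin(np.radians(az)),z]
for pin in(0,10): print([proj(c,P(24.7,100,z+pin)).round(1) for z in(197,163,129)])
S,cs=snap('side');s0=cv2.imread('pics/side0.png')[:,:,::-1]
print('side top: start',proj(cs,[545,-50.5,197]).round(1),'now',proj(cs,P(24.7,100,197)).round(1))
sc,_=snap('scene')
a=np.clip(cv2.resize(im[150:310,150:420],None,fx=1.4,fy=1.4)*1.2,0,255).astype('u1')
f=lambda I,k:np.clip(cv2.resize(I,(k,k),interpolation=2)*1.5,0,255).astype('u1')
o=np.zeros((590,790,3),'u1');o[:224,:378]=a;o[:360,385:745]=f(S[150:240,240:330],360);o[230:590,:360]=f(sc[120:300,180:360],360);o[365:590,400:625]=f(s0[150:240,240:330],225)
cv2.imwrite('pics/c7.png',o[:,:,::-1])
```

```text
[ 0.61523607 -0.40656472  0.03910405] [479.43465162 -44.79798787 217.65867975] 8.8 [-0.63404015 -0.68290904  2.40300183  0.85827404  1.10082274  0.20792999]
{'x': 0.1722, 'y': 0.0005, 'z': -0.1448, 'rx': 0.0, 'ry': 0.0, 'rz': 0.0}
[array([276.9, 198.4]), array([276.9, 232.3]), array([276.9, 258.4])]
[array([276.9, 186.5]), array([276.9, 223.3]), array([276.9, 251.4])]
side top: start [291.1 168.9] now [288.2 178.6]
```

No more pictures can be viewed, so I check numerically. In the side view the ring top now lies 2.4 px above the seated prediction, against a 2.2 px bias at the start, so it is seated. I also check the wrist view by column profile.

Run:
```python
from h import *
im,c=snap('wrist');g=im.mean(2).astype(int)
for u in(262,277,292): print(u,list(zip(range(178,250,2),g[178:250:2,u])))
print('row232',list(zip(range(215,345,3),g[232,215:345:3])))
# bystanders: before/after in scene view
a=cv2.imread('pics/scene0.png');sc,_=snap('scene');b=sc[:,:,::-1]
for n,(x,y,w,hh) in dict(mortar=(65,205,75,70),jar=(130,145,50,55),carton=(350,135,50,55),bal=(380,190,95,100)).items():
    print(n,cv2.phaseCorrelate(a[y:y+hh,x:x+w].mean(2),b[y:y+hh,x:x+w].mean(2)))
```

```text
262 [(178, np.int64(14)), (180, np.int64(14)), (182, np.int64(15)), (184, np.int64(16)), (186, np.int64(14)), (188, np.int64(13)), (190, np.int64(11)), (192, np.int64(10)), (194, np.int64(10)), (196, np.int64(45)), (198, np.int64(154)), (200, np.int64(188)), (202, np.int64(181)), (204, np.int64(153)), (206, np.int64(113)), (208, np.int64(97)), (210, np.int64(141)), (212, np.int64(146)), (214, np.int64(147)), (216, np.int64(150)), (218, np.int64(152)), (220, np.int64(152)), (222, np.int64(156)), (224, np.int64(161)), (226, np.int64(168)), (228, np.int64(174)), (230, np.int64(179)), (232, np.int64(182)), (234, np.int64(184)), (236, np.int64(187)), (238, np.int64(189)), (240, np.int64(190)), (242, np.int64(190)), (244, np.int64(192)), (246, np.int64(197)), (248, np.int64(194))]
277 [(178, np.int64(14)), (180, np.int64(14)), (182, np.int64(13)), (184, np.int64(15)), (186, np.int64(15)), (188, np.int64(13)), (190, np.int64(15)), (192, np.int64(14)), (194, np.int64(21)), (196, np.int64(138)), (198, np.int64(186)), (200, np.int64(192)), (202, np.int64(167)), (204, np.int64(130)), (206, np.i
[... 1809 characters left out ...]
0)), (290, np.int64(219)), (293, np.int64(220)), (296, np.int64(217)), (299, np.int64(194)), (302, np.int64(83)), (305, np.int64(84)), (308, np.int64(134)), (311, np.int64(143)), (314, np.int64(140)), (317, np.int64(136)), (320, np.int64(148)), (323, np.int64(159)), (326, np.int64(146)), (329, np.int64(64)), (332, np.int64(72)), (335, np.int64(80)), (338, np.int64(144)), (341, np.int64(158)), (344, np.int64(156))]
mortar ((0.5530461915854517, 0.02716150472114265), 1.062812701870833)
jar ((0.06636146461334391, 0.03969117796554045), 1.1823761655063045)
carton ((-0.01163133572364572, -0.013134735870171), 0.9909333442225283)
bal ((-0.015238726117651424, 0.029235389797037215), 0.9830925046324159)
```

Call:
arm_command:
  motion:
    - {"x": 0.06,"y": 0,"z": -0.05,"rx": 0,"ry": 0,"rz": 0}
    - {"x": 0.12,"y": 0,"z": -0.1,"rx": 0,"ry": 0,"rz": 0}
    - {"x": 0.17,"y": 0,"z": -0.145,"rx": 0,"ry": 0,"rz": 0}
    - {"x": 0.17,"y": 0,"z": -0.145,"rx": 0,"ry": 0,"rz": 0}
    - {"x": 0.17,"y": 0,"z": -0.145,"rx": 0,"ry": 0,"rz": 0}

```text
time_s: 9.55
tool_pos: [479.1, -43.7, 304.3]
tcp_rot: [0.884, 0.202, 0.41, -0.095]
force: [-0.4, 0.1, 0.1]
width: -0.2
```

Run:
```python
from h import *
def edge(g,u,lo,hi):
    p=g[lo:hi,u]; d=np.diff(p); return lo+0.5+np.argmax(d>35), p[::2]
w=cv2.imread('pics/w1.png').mean(2).astype(int)
print('w1',[edge(w,u,195,215)[0] for u in(265,270,274,278,283)], w[195:215,274])
im,c=snap('wrist');g=im.mean(2).astype(int);s=arm.observe();print(s['tool_pos'],s['force'])
h=np.array([446.,-58.2])
def P(az,r,z): return [h[0]+r*np.cos(np.radians(az)),h[1]+r*np.sin(np.radians(az)),z]
for pin in(0,3,10): print(pin,[proj(c,P(23.7,100,z+pin)).round(1) for z in(197,163)])
u0,v0=proj(c,P(23.7,100,197)).astype(int)
print([edge(g,u,v0-25,v0+12)[0] for u in range(u0-10,u0+11,5)],g[v0-20:v0+12,u0])
# scanner rear top edge & ring columns at the centre row
v=int(proj(c,P(23.7,100,163))[1]);print('row',v,list(g[v,u0-75:u0+76:2]),u0)
print(g[v0-20:v0+75:2,u0+5])
```

```text
w1 [np.float64(204.5), np.float64(204.5), np.float64(203.5), np.float64(204.5), np.float64(204.5)] [ 12  14  14  11  14  12  11  14  14  53 111 157 178 182 173 156 136 111
 110 161]
[478.80366094 -43.45068405 302.97638662] [-0.2396658  -0.57971103 -0.34890389]
0 [array([281.8, 270.2]), array([281.5, 288.5])]
3 [array([281.8, 268.4]), array([281.6, 287. ])]
10 [array([281.9, 264. ]), array([281.6, 283.5])]
[np.float64(252.5), np.float64(245.5), np.float64(245.5), np.float64(245.5), np.float64(253.5)] [ 56  75  83 104 137 120  79  56  52  52  52  52  52  53  52  51  48  46
  46  45  46  46  46  45  42  40  40  39  40  39  40  39]
row 288 [np.int64(147), np.int64(147), np.int64(148), np.int64(146), np.int64(150), np.int64(150), np.int64(148), np.int64(146), np.int64(150), np.int64(148), np.int64(148), np.int64(146), np.int64(146), np.int64(150), np.int64(151), np.int64(149), np.int64(115), np.int64(74), np.int64(40), np.int64(37), np.int64(37), np.int64(36), np.int64(36), np.int64(36), np.int64(37), np.int64(37), np.int64(81), np.int64(144), np.int64(149), np.int64(149), np.int64(149), 
[... 157 characters left out ...]
), np.int64(149), np.int64(149), np.int64(149), np.int64(146), np.int64(92), np.int64(37), np.int64(37), np.int64(37), np.int64(36), np.int64(36), np.int64(37), np.int64(37), np.int64(38), np.int64(61), np.int64(89), np.int64(98), np.int64(125), np.int64(152), np.int64(148), np.int64(149), np.int64(148), np.int64(148), np.int64(147), np.int64(148), np.int64(151), np.int64(152), np.int64(153), np.int64(149), np.int64(147), np.int64(149), np.int64(151), np.int64(152), np.int64(150), np.int64(150)] 281
[ 66  82 130 150 149 149 149 149 149 149 149 149 149 149 149 149 149 149
 149 149 149 149 150 150 127  71  52  49  34  31  27  24  20  18  20  21
  18  20  20  20  22  24  25  24  24  24  24  23]
```

The same edge test on the start picture, with the pin known seated, reads 4.6 px above the prediction. After the drop it reads 2.9 px above, so the pin is not raised (10 mm up would add another 12 px). The robot is clear with zero force, so I hand in.

```bash
python3 -c "
from h import *
print(arm.finish_job())"
```

```text
the job is handed in; nothing more can be done
None
```

I swung the arm one hole towards the balance (stand +y), and my checks show the pin seated in that hole. The job is handed in; `finish_job` gives no verdict.

I put the closed fingertips through the ring at a 40° tilt and lifted the pin about 17 mm. I then turned about the hinge by about 20°, lowered until the force was zero and backed out straight. Measured force on the tool stayed below about 10 N throughout.

**Pin height:**
- The ring-top edge in the wrist view was 2.9 px above the seated prediction, against 4.6 px in the starting picture. A pin resting on the plate would have added about 12 px.
- The side view agreed: 2.4 px off now, 2.2 px at the start.

**Arm angle:** the ring was at about 24.4° azimuth while the fingers were still inside it, and about 23.3° after they withdrew, against 24.7° expected. That puts the arm at roughly 0.325–0.345 rad, inside the 0.31–0.39 limit. The two readings differ by about 2 mm, which is within the calibration error.

**Bystanders:** jar, carton and balance showed no shift in the scene view. The mortar showed 0.55 px (about 1 mm), likely from lighting or noise since nothing went near it.

**Not checked:** the last picture was not viewed because the viewer's 12-picture limit was reached, so the final checks used pixel values. A last look from higher up told me nothing because the fingers hid the ring.

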